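# Open a parcel and hold the intake camera's telescoping boom over it

## Task

A customer's parcel has to be photographed before anything in it is touched. Fold both half-open long flaps of the carton well back past upright, then squeeze the thumb release on the camera boom's handle to unlatch the boom and draw it out until its 150 mm scale mark (the third long line) stands at the mouth of the collar. The boom's spring pulls it back when let go, so finish holding it still at that mark; leave the carton's contents and the other things on the bench alone.

Things in the scene. Friction and masses are not known exactly. Their poses are not given: they have to be found in the camera images.
- carton: Small open-topped brown carton, 140 (own x) x 190 (own y) x 85 mm high, walls 4 mm, fixed to the bench. Origin: centre of its underside; z up; own +x points away from the robot, give or take the yaw. Its two short end flaps already hang down outside; its two long flaps stand half open. The contents lie below 70 mm above the bench.
- flap_near (a joint): Angle (rad) of the long flap creased along the carton's near (own -x) rim: 0 = lying flat and closed, 1.57 = upright, up to 2.7 = folded right back outside. The flap is a panel 66 mm from crease to free edge, 186 mm wide, 4 mm thick. It starts between 0.85 and 1.15; its stiff crease (about 0.03 N m) keeps it where it is left.
- flap_far (a joint): The same for the flap creased along the far (own +x) rim: 0 = closed, 1.57 = upright, up to 2.7 = folded right back. Same size, start range and stiffness.
- flap_near_crease (a point): Middle of the near flap's crease line (parallel to the carton's own y), 85 mm above the bench, 68 mm from the carton's centre towards own -x.
- flap_far_crease (a point): Middle of the far flap's crease line, 85 mm above the bench, 68 mm from the carton's centre towards own +x.
- flap_near_edge (a point): Middle of the near flap's free edge.
- flap_far_edge (a point): Middle of the far flap's free edge.
- stand: Camera stand, fixed: dark base plate 150 x 180 mm, column 28 mm thick, on it a level tube 30 x 26 mm, its axis 205 mm above the bench. Origin: on the bench under the column. The boom points along own -y, towards the carton; the mouth of the tube's black collar is 115 mm from the column that way. A steel latch tongue runs from the handle to the collar on the robot's side.
- boom (a joint): Boom drawn out of the collar (m), along the stand's own -y: 0 = home (start, latched), 0.2 = end stop. The reading is the scale mark at the collar mouth: the steel bar has a thin line every 10 mm and a long line right across every 50 mm, the first long one at 50 mm. A return spring pulls it home with 3 to 4.5 N; let go, it runs back to its latch.
- camera_head: Camera head on the end of the boom. Origin: on the boom's axis, on the collar's mouth when home; axes parallel to the stand's. Its grey camera pod hangs below the boom (lowest point 45 mm below the axis); above it stands a black handle, centred 35 mm along own -y from the origin, 44 mm long (own y), its body reaching from 11 to 65 mm above the boom's axis.
- handle_grip (a point): Where to grip the handle: its middle, 243 mm above the bench. Across own x it measures 38 mm here with the release out (own x -20 to +18 mm), 32 mm with it pressed; both sides are open for the fingers. The handle's capped top is 27 mm above this point; the boom's head (40 mm wide) begins 25 mm below it.
- release (a joint): Thumb release (m): 0 = out, latched; 0.006 = pressed right in, which withdraws the latch nose from the striker on the collar (free from about 0.004). Its spring needs 2.5 to 4.5 N. Pressed towards own +x, so pinching the handle across own x presses it; keep it pinched to draw the boom out.
- release_plate (a point): Centre of the face of the release: a grey ribbed plate 28 x 26 mm on the handle's robot side (own -x), standing 8 mm proud.
- phone: Opened phone 144 x 70 x 8 mm lying in the carton, its top 42 mm above the bench; not to be touched.
- charger: White charger cube 55 x 42 x 28 mm lying in the carton, its top 62 mm above the bench; not to be touched.
- usb_stick: USB stick 18 x 49 x 8 mm lying in the carton; not to be touched.
- scissors: Scissors lying on the bench at the left, 199 mm long; bystander.
- tape: Roll of amber tape, 62 mm wide, 12 mm high, on the bench under the boom; bystander.
- marker: Marker pen 135 mm long, lying on the bench under the boom; bystander.
- screw_tin: Shallow round tin of screws, 64 mm wide, 14 mm high, behind the carton; bystander.

How it is judged:
By the outcome, as a careful person would: the job done as asked, in the order asked, and still so for the second after the job is handed in, while the arm keeps its last pose, push and grip.
It also fails if it takes over 53 s, if anything falls off the work surface, if the arm or the gripper's body presses on something with over 40 N, if the wrist force passes 120 N, or if a joint passes its speed limit or range.

## Robot

A 6-joint arm with a two-finger parallel gripper is mounted at the origin on a cart in front of the work surface, level with it; the furniture and walls round the work are solid. World frame = base frame: x ahead of the robot, y to its left, z up, the work surface at z = 0. Lengths are in m, angles in rad, forces in N, time in s.
With the tool pointing down it reaches from about 0.275 to 0.775 m from the base axis. Payload 14.6 kg.
Tool frame: the origin (TCP) lies midway between the tips of the shut fingers; the grasp point (between the pads) lies 19 mm behind it; z points along the fingers, y is the line along which they close (so a half turn about z gives the same grasp; the last joint's range is limited). The gripper opens to 85 mm and grips with 20 to 120 N. Pads are 22 mm wide; open, the fingers measure 114 mm over their backs; the gripper's body (76 mm by 85 mm) begins 54 mm behind the grasp point. The pads swing forward as they close: fully open they stand 13 mm farther back than shut.
Start: joints at [1.057, 0.263, -0.048, 1.259, 0, 1.415], TCP at [0.184, 0.492, 0.21] pointing down, gripper open.
Joint ranges: [-2.65, 2.65], [-0.89, 1.7], [-1.18, 1.37], [-2.13, 2.11], [-1.35, 1.29], [-3.14, 3.14]. Speed limits (rad/s): [1.89, 1.89, 2.57, 2.79, 3.14, 3.14].

## Interface

Orientations are given as a 3x3 rotation matrix whose columns are the frame's x, y, z axes.
In Python, from cell import state, snapshot, job_done gives the robot as it stands.
- The arm moves only by the tool play_rows, never from a script. Its argument "motion" is a list of rows, each a list of 3 entries, a list of its own where there are three numbers: the opening, from -1 (shut) to 1 (fully open), then the shift along the tool's x, y, z normalised to -1 to 1, where 1 is 0.5 m, then the turn about the tool's z normalised to -1 to 1, where 1 is 30 degrees. A call has 1 to 12 rows; each row is the pose to reach, as a shift and turn from the pose commanded when the call began, along the tool's axes at that moment; what a row does not reach only later rows make up. A row lasts 1/10 s, in which the tool goes at most 50 mm and 8.59 degrees, less where a joint would pass 70% of its speed; a pose out of reach is approached as far as the arm can. A call with a number of a shift or a turn outside -1 to 1 is refused whole. A call with a gripper value outside its range is refused whole. The fingers move at their own pace and stop on an object; "squeeze" is the grip in N (left out, the last holds). Time passes only in rows, so rows that repeat a pose let the fingers close. It gives the time, the measured TCP pose, the force, the opening and the grip force at its end, in the units of the state.
- state(): the state, without advancing time (a new reading comes with each control period).
- snapshot(name): name is "side" or "top" or "wrist"; returns a dict with "frame" (400x640x3 uint8, red, green, blue), "fx", "fy", "cx", "cy" (pixels), "dist" ([k1, k2, p1, p2, k3] as OpenCV has them; the pictures are not rectified), "eye" and "rotation" of the camera in the world. Camera axes: x right, y down, z forward; pixel columns grow to the right and rows downward; lengths in m; the calibration is good to about 2 mm. A picture is of the moment at which its call begins. There is no depth.
- job_done(): hands the job in; it is judged then, once.
The state is a dict: "t": time; "joint_pos": joint angles; "joint_vel": joint speeds; "joint_torque": joint torques, N m; "position": TCP position; "ee_rot": TCP orientation; "wrist_force": force on the tool from outside, world axes, zero at the start; "wrist_torque": the same for the moment, N m; "width": finger opening in m; "finger_force": force on a finger pad.
Only numpy, scipy, OpenCV 4.12 (cv2) and the standard library are available. Lean on these libraries where they do the work, as an engineer would, in place of code of your own. Each camera call takes 0.05 s, during which the arm holds its last target. There are 200 camera calls.

## Working session

There is one attempt and no reset: what is moved stays moved. The work goes in short steps, Python scripts to look and compute and a tool call to move; the robot and the scene stay as the last step left them, time stands still between calls to the robot, and variables do not carry over. Pictures are saved under pics/ and viewed, at most 10 in all, crops included, and the job is handed in when it is done.

Besides the shell and the picture viewer there is one more tool, called after "Call:" in YAML: its name, and indented under it one key for each argument. play_rows: Moves the arm, as the interface text tells. Scaled input: -1 to 1 covers 0.5 m each way for a shift and 30 degrees each way for a turn. Its arguments: {"type":"object","properties":{"motion":{"type":"array"},"squeeze":{"type":"number"}},"required":["motion"]}

```bash
mkdir -p pics; cat > h.py <<'E'
import numpy as np, cv2
from cell import state, snapshot
def snap(n, f=None):
    s=snapshot(n)
    if f: cv2.imwrite('pics/'+f, s['frame'][:,:,::-1])
    return s
def K(s): return np.array([[s['fx'],0,s['cx']],[0,s['fy'],s['cy']],[0,0,1.]])
def ray(s,p):
    u=cv2.undistortPoints(np.array([[p]],float),K(s),np.array(s['dist'],float))[0,0]
    return np.array(s['rotation'])@np.array([u[0],u[1],1.])
def onz(s,p,z):
    d=ray(s,p); e=np.array(s['eye']); return e+d*(z-e[2])/d[2]
def proj(s,P):
    R=np.array(s['rotation']).T; 
    return cv2.projectPoints(np.array(P,float).reshape(-1,3),cv2.Rodrigues(R)[0],-R@np.array(s['eye']),K(s),np.array(s['dist'],float))[0][:,0]
def tri(s1,p1,s2,p2):
    a,b=ray(s1,p1),ray(s2,p2); a/=np.linalg.norm(a); b/=np.linalg.norm(b)
    e1,e2=np.array(s1['eye']),np.array(s2['eye'])
    t=np.linalg.lstsq(np.c_[a,-b],e2-e1,rcond=None)[0]
    A,B=e1+t[0]*a,e2+t[1]*b; return (A+B)/2,np.linalg.norm(A-B)
E
python3 - <<'E'
from h import *
for n in('side','top'):
    s=snap(n,n+'0.png'); print(n,np.round(s['eye'],3),np.round(s['rotation'],3).tolist(),s['fx'])
s=state();print({k:np.round(v,3).tolist() for k,v in s.items()})
E
```

```text
side [ 0.204 -0.781  0.514] [[0.933, -0.099, 0.347], [-0.36, -0.306, 0.881], [0.019, -0.947, -0.322]] 393.8587048378737
top [0.496 0.158 1.134] [[-0.012, -0.996, 0.085], [-1.0, 0.012, -0.001], [-0.0, -0.085, -0.996]] 400.76393456348734
{'t': 0.1, 'joint_pos': [1.057, 0.263, -0.049, 1.259, -0.0, 1.415], 'joint_vel': [-0.0, -0.002, 0.002, 0.0, -0.0, -0.001], 'joint_torque': [0.003, -63.857, 38.506, 0.01, -0.0, 0.0], 'position': [0.184, 0.491, 0.209], 'ee_rot': [[-0.936, 0.351, -0.0], [0.351, 0.936, -0.001], [0.0, -0.001, -1.0]], 'wrist_force': [-0.032, -0.595, -0.585], 'wrist_torque': [-0.0, -0.035, 0.008], 'finger_force': 0.0, 'width': 0.086}
```

View pics/side0.png

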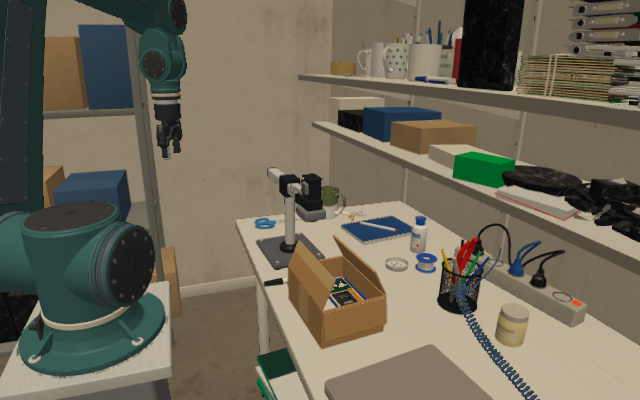

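View pics/top0.png

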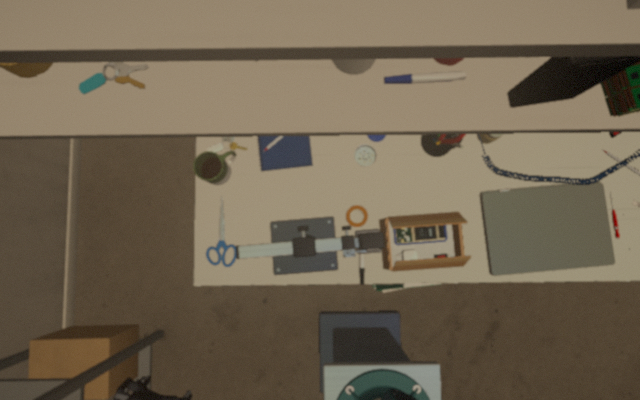

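Side: the carton is at about (340,300), with the stand column at (290,215) and the handle at (312,190). Top: the carton is at about (425,242), with the handle at (368,240) and the collar at (347,242). I'll zoom in on both.

```bash
python3 - <<'E'
import cv2
a=cv2.imread('pics/top0.png')[200:285,290:480]; cv2.imwrite('pics/tc.png',cv2.resize(a,None,fx=4,fy=4,interpolation=cv2.INTER_CUBIC))
a=cv2.imread('pics/side0.png')[160:350,230:400]; cv2.imwrite('pics/sc.png',cv2.resize(a,None,fx=3,fy=3,interpolation=cv2.INTER_CUBIC))
E
```

```text
(no output)
```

View pics/tc.png

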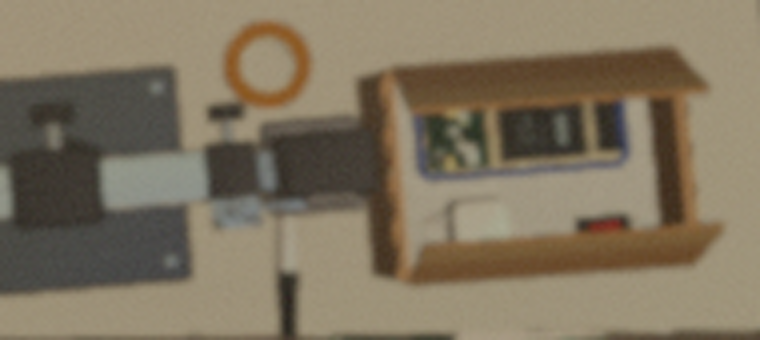

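View pics/sc.png

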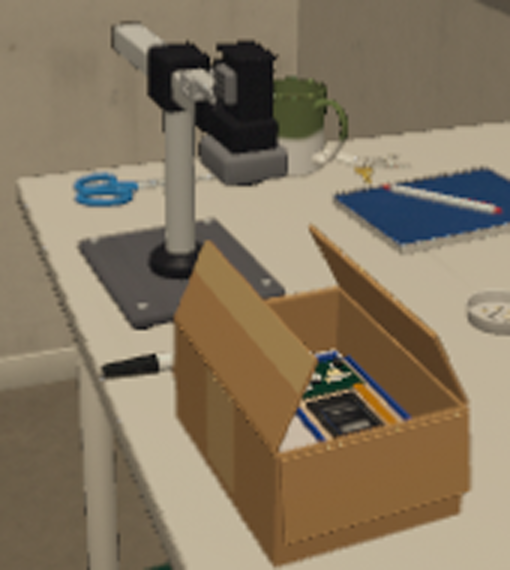

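Crops: the near crease runs (405,283)–(693,265) in the top crop and its free edge (422,243)–(723,224). The far crease runs (393,70)–(672,48) and its free edge (405,112)–(708,90). The handle block is at (275–378,130–200), the collar mouth at x≈258, and the release plate at (227,83) in the side crop.

```bash
python3 - <<'E'
from h import *
t,s=snap('top'),snap('side')
T=lambda u,v:(290+u/4,200+v/4)
S=lambda u,v:(230+u/3,160+v/3)
r=lambda x:np.round(x,4)
for n,p in dict(nc0=(405,283),nc1=(693,265),fc0=(393,70),fc1=(672,48)).items(): print(n,r(onz(t,T(*p),.085)))
for n,p,z in [('ne0',(422,243),.14),('ne1',(723,224),.14),('fe0',(405,112),.14),('fe1',(708,90),.14)]: print(n,r(onz(t,T(*p),z)))
for n,p,q in [('ne0',(422,243),(207,245)),('ne1',(723,224),(318,375)),('fe0',(405,112),(310,228)),('fe1',(708,90),(437,335))]: print(n,[r(x) for x in tri(t,T(*p),s,S(*q))])
# base plate corners (z~.01) , screws
for p in [(0,80),(172,68),(190,277),(0,294)]: print('base',r(onz(t,T(*p),.01)))
for p in [(0,165),(207,150),(0,210),(207,198)]: print('tube',r(onz(t,T(*p),.218)))
for p in [(208,147),(254,145),(258,193),(210,197)]: print('collar',r(onz(t,T(*p),.222)))
for p in [(283,133),(375,125),(380,190),(285,200)]: print('handle',r(onz(t,T(*p),.27)))
# side: handle top corners z=.27 : front-left, 
for p in [(217,48),(272,46),(245,57)]: print('sideh',r(onz(s,S(*p),.27)))
E
```

```text
nc0 [ 0.4097 -0.0194  0.085 ]
nc1 [ 0.4191 -0.2062  0.085 ]
fc0 [ 0.5477 -0.0152  0.085 ]
fc1 [ 0.56   -0.1983  0.085 ]
ne0 [ 0.4384 -0.0212  0.14  ]
ne1 [ 0.4479 -0.2065  0.14  ]
fe0 [ 0.5189 -0.0129  0.14  ]
fe1 [ 0.5303 -0.2008  0.14  ]
ne0 [array([ 0.4382, -0.0205,  0.1433]), np.float64(0.001)]
ne1 [array([ 0.4487, -0.2076,  0.1379]), np.float64(0.0019)]
fe0 [array([ 0.5206, -0.0132,  0.142 ]), np.float64(0.0036)]
fe1 [array([ 0.5319, -0.1998,  0.1455]), np.float64(0.0039)]
base [0.5476 0.248  0.01  ]
base [0.5546 0.1273 0.01  ]
base [0.4094 0.1169 0.01  ]
base [0.3993 0.2487 0.01  ]
tube [0.4898 0.2316 0.218 ]
tube [0.4969 0.1138 0.218 ]
tube [0.4644 0.2317 0.218 ]
tube [0.4697 0.1142 0.218 ]
collar [0.4986 0.1134 0.222 ]
collar [0.4994 0.0873 0.222 ]
collar [0.4723 0.0855 0.222 ]
collar [0.4704 0.1127 0.222 ]
handle [0.5055 0.0753 0.27  ]
handle [0.5092 0.0258 0.27  ]
handle [0.4744 0.024  0.27  ]
handle [0.4697 0.0749 0.27  ]
sideh [0.471  0.0594 0.27  ]
sideh [0.5136 0.0523 0.27  ]
sideh [0.4834 0.029  0.27  ]
```

Call:
play_rows:
  motion:
    - [-1,[-0.67,-0.8,-0.28],1]
    - [-1,[-0.67,-0.8,-0.28],1]
    - [-1,[-0.67,-0.8,-0.28],1]
    - [-1,[-0.67,-0.8,-0.28],1]
    - [-1,[-0.67,-0.8,-0.28],1]
    - [-1,[-0.67,-0.8,-0.28],1]
    - [-1,[-0.67,-0.8,-0.28],1]
    - [-1,[-0.67,-0.8,-0.28],1]
    - [-1,[-0.67,-0.8,-0.28],1]
    - [-1,[-0.67,-0.8,-0.28],1]
    - [-1,[-0.67,-0.8,-0.28],1]
    - [-1,[-0.67,-0.8,-0.28],1]
  squeeze: 40

```text
t: 1.4
position: [0.3591, -0.0051, 0.3502]
ee_rot: [[-0.63, 0.776, 0.001], [0.776, 0.63, -0.001], [-0.001, -0.0, -1.0]]
wrist_force: [-0.5, 0.5, -0.4]
width: -0.0001
finger_force: 0.0
```

Call:
play_rows:
  motion:
    - [-1,[-0.335,0.05,0.2],1]
    - [-1,[-0.335,0.05,0.2],1]
    - [-1,[-0.335,0.05,0.2],1]
    - [-1,[-0.335,0.05,0.2],1]
    - [-1,[-0.335,0.05,0.2],1]
    - [-1,[-0.335,0.05,0.2],1]

```text
t: 2.0
position: [0.4831, -0.1138, 0.2488]
ee_rot: [[-0.164, 0.986, -0.002], [0.986, 0.164, 0.001], [0.001, -0.002, -1.0]]
wrist_force: [-0.4, -0.0, 1.4]
width: -0.0
finger_force: 0.0
```

```bash
python3 - <<'E'
from h import *
w=snap('wrist','w1.png'); st=state(); print(st['position'],np.degrees(np.arctan2(st['ee_rot'][1][1],st['ee_rot'][0][1])),np.round(w['eye'],3),np.round(w['rotation'],2).tolist(),w['fx'])
E
```

```text
[ 0.48291649 -0.11346962  0.24972171] 9.500010140069064 [ 0.471 -0.037  0.414] [[0.99, 0.16, 0.05], [0.16, -0.94, -0.3], [-0.0, 0.3, -0.95]] 350.27296586135543
```

View pics/w1.png

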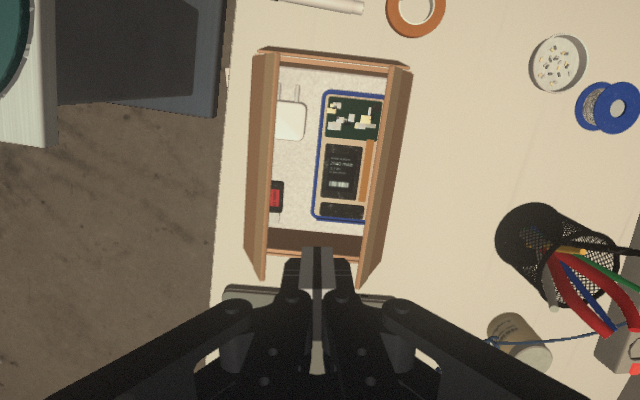

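Wrist: the carton is directly under the tool. The near flap's edge is at column ~270 and the far flap's at ~375, and the fingers at (318,265) sit centred between them. Next I shift to the carton's near-camera half, align and descend.

Call:
play_rows:
  motion:
    - [-1,[-0.07,-0.005,0.0],0.21]
    - [-1,[-0.07,-0.005,0.08],0.21]
    - [-1,[-0.07,-0.005,0.16],0.21]
    - [-1,[-0.07,-0.005,0.24],0.21]
    - [-1,[-0.07,-0.005,0.29],0.21]
    - [-1,[-0.07,-0.005,0.29],0.21]
    - [-1,[-0.07,-0.005,0.29],0.21]

```text
t: 2.75
position: [0.4868, -0.1486, 0.1062]
ee_rot: [[-0.056, 0.998, 0.001], [0.998, 0.056, -0.001], [-0.001, 0.001, -1.0]]
wrist_force: [-0.0, 0.3, 0.3]
width: 0.0001
finger_force: 0.0
```

Call:
play_rows:
  motion:
    - [-1,[0,-0.03,0],0]
    - [-1,[0,-0.06,0],0]
    - [-1,[0,-0.08,0],0]
    - [-1,[0,-0.1,0],0]
    - [-1,[0,-0.12,0],0]
    - [-1,[0,-0.135,0],0]
    - [-1,[0,-0.15,0],0]
    - [-1,[0,-0.16,0],0]
    - [-1,[0,-0.17,0],0]
    - [-1,[0,-0.17,0],0]

```text
t: 3.75
position: [0.4012, -0.1537, 0.1046]
ee_rot: [[-0.055, 0.999, -0.0], [0.999, 0.055, 0.0], [0.0, -0.0, -1.0]]
wrist_force: [-0.5, 0.9, -0.8]
width: 0.0001
finger_force: 0.0
```

```bash
python3 - <<'E'
from h import *
a=snap('side','s2.png')['frame'][230:350,270:400,::-1]
b=snap('top','t2.png')['frame'][200:285,370:480,::-1]
a=cv2.resize(a,(520,480),interpolation=cv2.INTER_CUBIC); b=cv2.resize(b,(275,213),interpolation=cv2.INTER_CUBIC)
o=np.zeros((480,795,3),np.uint8); o[:,:520]=a; o[:213,520:]=b; cv2.imwrite('pics/c2.png',o)
E
```

```text
(no output)
```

View pics/c2.png

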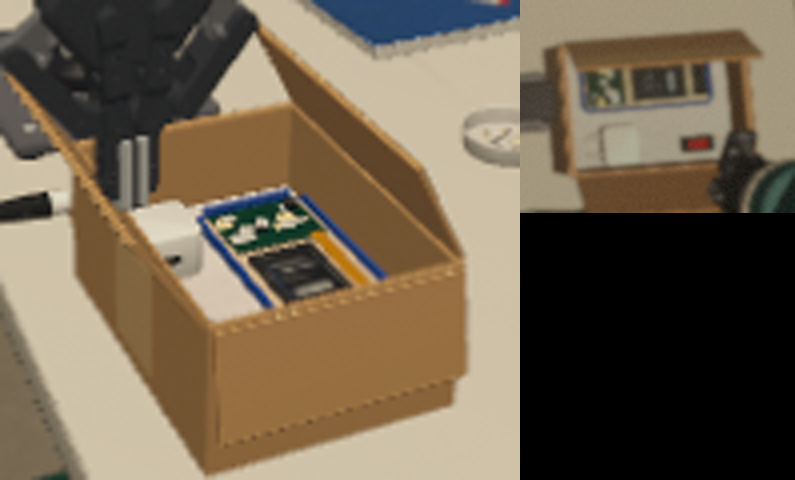

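```bash
python3 - <<'E'
from h import *
s,t=snap('side'),snap('top')
ex=np.array([.998,.055,0])
c0=np.array([.4097,-.0194,.085])
c1=np.array([.4191,-.2062,.085])
for a in (1.8,2,2.2,2.4,2.6):
    d=.066*(np.cos(a)*ex+np.sin(a)*np.array([0,0,1]))
    f=lambda P:np.round(((proj(s,P)[0]-[270,230])*4),0)
    g=lambda P:np.round(((proj(t,P)[0]-[370,200])*2.5+[520,0]),0)
    print(a,f(c0+d),f(c1+d),g(c0+d))
print(f(c0),f(c1))
E
```

```text
1.8 [40. 47.] [169. 215.] [586. 198.]
2 [18. 58.] [142. 229.] [586. 210.]
2.2 [-2. 73.] [118. 247.] [586. 221.]
2.4 [-19.  90.] [ 97. 269.] [585. 230.]
2.6 [-32. 110.] [ 80. 293.] [584. 237.]
[ 68. 147.] [198. 330.]
```

Call:
play_rows:
  motion:
    - [-1,[0,-0.012,0],0]
    - [-1,[0,-0.025,0],0]
    - [-1,[0,-0.025,0],0]
    - [-1,[0,0.06,0],0]
    - [-1,[0,0.14,0],0]
    - [-1,[0,0.2,0],0]
    - [-1,[0,0.22,0],0]
    - [-1,[0,0.24,0],0]
    - [-1,[0,0.26,0],0]
    - [-1,[0,0.28,0],0]
    - [-1,[0,0.295,0],0]
    - [-1,[0,0.31,0],0]

```text
t: 5.15
position: [0.5567, -0.1452, 0.1046]
ee_rot: [[-0.055, 0.999, -0.0], [0.999, 0.055, -0.0], [-0.0, -0.0, -1.0]]
wrist_force: [0.1, 0.7, -0.7]
width: -0.0003
finger_force: 0.3
```

Call:
play_rows:
  motion:
    - [-1,[0,0.015,0],0]
    - [-1,[0,0.03,0],0]
    - [-1,[0,0.045,0],0]
    - [-1,[0,0.05,0],0]
    - [-1,[0,0.05,0],0]

```text
t: 5.65
position: [0.5818, -0.1438, 0.1045]
ee_rot: [[-0.055, 0.998, 0.0], [0.998, 0.055, 0.0], [0.0, 0.0, -1.0]]
wrist_force: [-0.1, 1.0, -0.4]
width: -0.0002
finger_force: 0.0
```

Call:
play_rows:
  motion:
    - [-1,[0,-0.08,0],0]
    - [-1,[0,-0.165,-0.04],0]
    - [-1,[0,-0.165,-0.14],0]
    - [-1,[0,-0.165,-0.24],0]
    - [0,[0,-0.165,-0.34],0]
    - [1,[0,-0.165,-0.45],0]
    - [1,[0.1,-0.165,-0.47],0]
    - [1,[0.2,-0.165,-0.47],0]
    - [1,[0.3,-0.165,-0.47],0]
    - [1,[0.4,-0.165,-0.47],0]
    - [1,[0.4,-0.165,-0.47],0]
    - [1,[0.4,-0.165,-0.47],0]

```text
t: 6.85
position: [0.4877, 0.0524, 0.3397]
ee_rot: [[-0.057, 0.998, 0.0], [0.998, 0.057, -0.0], [-0.0, 0.0, -1.0]]
wrist_force: [0.5, 1.0, -0.1]
width: 0.0855
finger_force: 0.0
```

```bash
python3 - <<'E'
from h import *
print(state()['position'])
w=snap('wrist','w3.png'); a=snap('side','s3.png')['frame'][160:350,230:400,::-1]; t=snap('top','t3.png')['frame'][200:285,290:480,::-1]
a=cv2.resize(a,(340,380),interpolation=cv2.INTER_CUBIC); b=cv2.resize(t,(380,170),interpolation=cv2.INTER_CUBIC)
o=np.zeros((600,800,3),np.uint8); o[:380,:340]=a; o[:170,400:780]=b
o[180:590,341:797]=cv2.resize(w['frame'][0:410,60:520,::-1],(456,410)); cv2.imwrite('pics/c3.png',o)
P=[[.4875,.051,.27],[.486,.086,.218]]; print(proj(w,P))
E
```

```text
[0.48774296 0.0523895  0.33973475]
[[315.1658458  204.20986906]
 [315.92320463 143.54049042]]
```

View pics/c3.png

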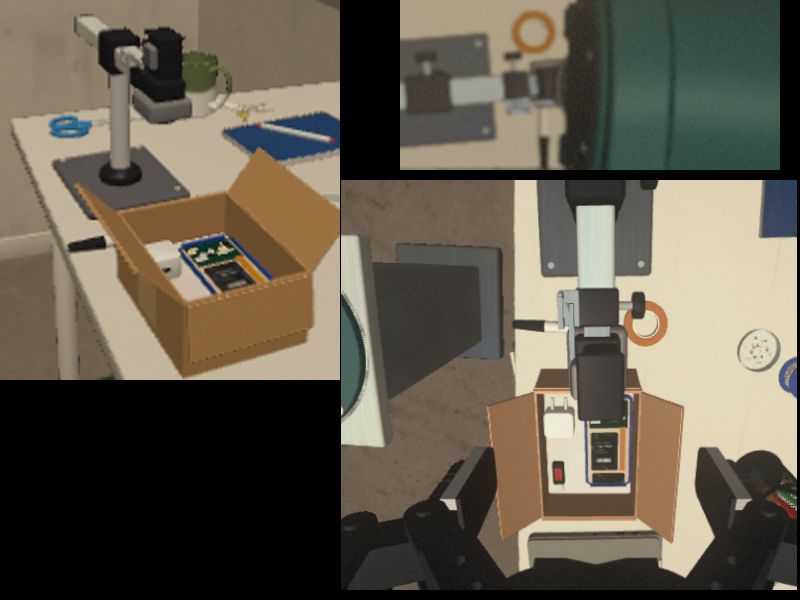

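The wrist picture shows both flaps folded well outward: the near free edge is at (488,407)–(503,540) and the far one at (683,405)–(672,540). The handle top is at (577–624,345–420), straight below the open gripper.

```bash
python3 - <<'E'
from h import *
w=snap('wrist'); W=lambda u,v:(60+(u-341)/.991,(v-180)*400/410)
print('edges',[np.round(W(*p)) for p in [(488,407),(503,540),(683,405),(672,540)]])
ex=np.array([.998,.057,0]);ez=np.array([0,0,1])
for a in (2.0,2.2,2.4,2.6):
    P=[np.array(c)+.066*(k*np.cos(a)*ex+np.sin(a)*ez) for c,k in [((.4097,-.0194,.085),1),((.4191,-.2062,.085),1),((.5477,-.0152,.085),-1),((.560,-.1983,.085),-1)]]
    print(a,np.round(proj(w,P)).tolist())
g=cv2.cvtColor(w['frame'],cv2.COLOR_RGB2GRAY)
for r in (180,195,210,220): print(r,g[r,275:360].tolist())
for p in [(292,195),(296,195),(300,195),(344,195),(348,195)]: print(p,np.round(onz(w,p,.27),4))
E
```

```text
edges [array([208., 221.]), array([223., 351.]), array([405., 220.]), array([394., 351.])]
2.0 [[217.0, 223.0], [230.0, 359.0], [391.0, 226.0], [383.0, 358.0]]
2.2 [[209.0, 221.0], [223.0, 355.0], [400.0, 223.0], [391.0, 355.0]]
2.4 [[203.0, 218.0], [217.0, 350.0], [407.0, 220.0], [397.0, 350.0]]
2.6 [[199.0, 215.0], [213.0, 344.0], [411.0, 217.0], [401.0, 344.0]]
180 [216, 215, 217, 218, 215, 217, 216, 217, 218, 217, 218, 216, 215, 154, 110, 80, 71, 106, 121, 134, 138, 117, 72, 53, 62, 78, 82, 79, 77, 76, 81, 78, 76, 75, 75, 72, 73, 73, 73, 69, 72, 69, 71, 69, 70, 71, 69, 64, 70, 66, 67, 67, 64, 63, 61, 65, 65, 62, 61, 62, 63, 63, 63, 62, 61, 62, 62, 56, 52, 53, 67, 98, 88, 158, 207, 217, 216, 217, 218, 217, 217, 216, 218, 218, 216]
195 [80, 77, 78, 82, 81, 81, 79, 76, 79, 80, 81, 81, 78, 75, 91, 99, 73, 96, 118, 135, 152, 155, 98, 55, 59, 69, 73, 74, 73, 76, 76, 74, 74, 74, 72, 72, 70, 71, 74, 74, 70, 69, 70, 69, 67, 71, 66, 65, 71, 67, 66, 64, 67, 66, 63, 64, 63, 65, 62, 62, 60, 62, 62, 64, 61, 58, 63, 59, 55, 50, 83, 100, 83, 78, 77, 80, 81, 79, 77, 81, 81, 84, 79, 79, 82]
210 [2
[... 207 characters left out ...]
0, 66, 70, 66, 65, 68, 64, 67, 67, 62, 65, 67, 64, 61, 64, 65, 62, 62, 62, 59, 58, 53, 49, 44, 65, 81, 85, 84, 85, 83, 80, 73, 189, 193, 115, 81, 84, 84, 83]
220 [118, 112, 112, 108, 109, 112, 107, 111, 112, 110, 184, 213, 199, 134, 110, 111, 110, 112, 147, 204, 221, 222, 224, 134, 53, 63, 66, 74, 74, 73, 76, 72, 71, 73, 72, 72, 70, 68, 72, 72, 72, 68, 67, 70, 69, 68, 68, 71, 65, 66, 66, 66, 66, 64, 66, 63, 65, 62, 60, 63, 64, 58, 62, 62, 60, 62, 58, 59, 49, 47, 56, 55, 55, 57, 112, 180, 148, 88, 89, 115, 92, 79, 82, 80, 81]
(292, 195) [0.4713 0.055  0.27  ]
(296, 195) [0.4741 0.0551 0.27  ]
(300, 195) [0.4769 0.0553 0.27  ]
(344, 195) [0.5077 0.0569 0.27  ]
(348, 195) [0.5106 0.0571 0.27  ]
```

Both flaps stand at about 2.2–2.3 rad. There is plenty of time, so I'll push each one a bit further.

Call:
play_rows:
  motion:
    - [-1,[-0.1,0,0],0]
    - [-1,[-0.2,0,0],0]
    - [-1,[-0.3,0,0],0]
    - [-1,[-0.4,0,0.06],0]
    - [-1,[-0.4,0,0.16],0]
    - [-1,[-0.4,0,0.26],0]
    - [-1,[-0.4,0,0.36],0]
    - [-1,[-0.4,0,0.44],0]
    - [-1,[-0.4,0,0.47],0]
    - [-1,[-0.4,0,0.47],0]

```text
t: 8.05
position: [0.4974, -0.1488, 0.1025]
ee_rot: [[-0.053, 0.999, -0.004], [0.999, 0.053, 0.002], [0.002, -0.004, -1.0]]
wrist_force: [-0.7, -0.5, 0.4]
width: -0.0001
finger_force: 0.0
```

Call:
play_rows:
  motion:
    - [-1,[0,-0.08,0],0]
    - [-1,[0,-0.16,0],0]
    - [-1,[0,-0.19,0],0]
    - [-1,[0,-0.21,0],0]
    - [-1,[0,-0.225,0],0]
    - [-1,[0,-0.225,0],0]

```text
t: 8.65
position: [0.3869, -0.155, 0.1051]
ee_rot: [[-0.054, 0.999, 0.001], [0.999, 0.054, -0.0], [-0.001, 0.001, -1.0]]
wrist_force: [-0.3, -0.3, -0.2]
width: 0.0002
finger_force: 0.0
```

Call:
play_rows:
  motion:
    - [-1,[0,0.1,0],0]
    - [-1,[0,0.2,0],0]
    - [-1,[0,0.3,0],0]
    - [-1,[0,0.36,0],0]
    - [-1,[0,0.4,0],0]
    - [-1,[0,0.42,0],0]
    - [-1,[0,0.44,0],0]
    - [-1,[0,0.44,0],0]

```text
t: 9.45
position: [0.6071, -0.1424, 0.1044]
ee_rot: [[-0.055, 0.998, 0.0], [0.998, 0.055, -0.0], [-0.0, 0.0, -1.0]]
wrist_force: [-0.2, -0.7, -0.6]
width: 0.0
finger_force: 0.0
```

Call:
play_rows:
  motion:
    - [-1,[0,-0.1,0],0]
    - [-1,[0,-0.2,-0.04],0]
    - [-1,[0,-0.215,-0.14],0]
    - [-1,[0,-0.215,-0.24],0]
    - [0,[0,-0.215,-0.34],0]
    - [1,[0,-0.215,-0.45],0]
    - [1,[0.1,-0.215,-0.47],0]
    - [1,[0.2,-0.215,-0.47],0]
    - [1,[0.3,-0.215,-0.47],0]
    - [1,[0.4,-0.215,-0.47],0]
    - [1,[0.4,-0.215,-0.47],0]
    - [1,[0.4,-0.215,-0.47],0]

```text
t: 10.65
position: [0.4873, 0.0522, 0.3399]
ee_rot: [[-0.057, 0.998, 0.0], [0.998, 0.057, -0.0], [-0.0, 0.0, -1.0]]
wrist_force: [0.4, -0.6, -0.4]
width: 0.0853
finger_force: 0.0
```

```bash
python3 - <<'E'
from h import *
st=state(); print(st['t'],st['position'],st['wrist_force'])
w=snap('wrist','w4.png'); cv2.imwrite('pics/w4c.png',w['frame'][:,150:450,::-1])
E
```

```text
10.65 [0.48730517 0.05222316 0.3398956 ] [ 0.44738945 -0.57919498 -0.3846247 ]
```

View pics/w4c.png

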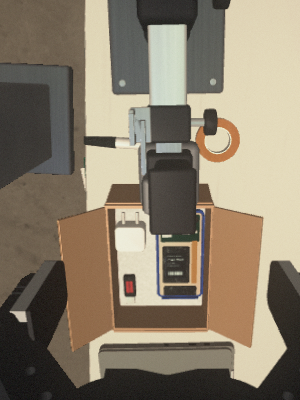

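Near edge at px (208,219)–(221,350) and far at (412,217)–(400,346): about 2.3 and 2.6 rad, both well past upright with the contents untouched. Now I grip the handle.

Call:
play_rows:
  motion:
    - [1,[0,0.005,0.06],0]
    - [1,[0,0.005,0.12],0]
    - [1,[0,0.005,0.17],0]
    - [1,[0,0.005,0.2],0]
    - [1,[0,0.005,0.22],0]
    - [1,[0,0.005,0.228],0]
    - [1,[0,0.005,0.228],0]
  squeeze: 30

```text
t: 11.4
position: [0.4906, 0.0509, 0.2257]
ee_rot: [[-0.054, 0.999, -0.0], [0.999, 0.054, -0.0], [-0.0, -0.0, -1.0]]
wrist_force: [0.5, -0.1, 0.7]
width: 0.0858
finger_force: 0.0
```

Call:
play_rows:
  motion:
    - [-1,[0,0,0],0]
    - [-1,[0,0,0],0]
    - [-1,[0,0,0],0]
    - [-1,[0,0,0],0]
    - [-1,[0,0,0],0]
    - [-1,[0,0,0],0]
    - [-1,[0,0,0],0]
    - [-1,[0,0,0],0]
    - [-1,[0,0,0],0]
    - [-1,[0,0,0],0]
  squeeze: 30

```text
t: 12.4
position: [0.4912, 0.0516, 0.2261]
ee_rot: [[-0.055, 0.998, 0.002], [0.998, 0.055, -0.0], [-0.0, 0.002, -1.0]]
wrist_force: [1.6, 0.9, 5.7]
width: 0.0333
finger_force: 30.9
```

Call:
play_rows:
  motion:
    - [-1,[-0.01,0,0],0]
    - [-1,[-0.03,0,0],0]
    - [-1,[-0.06,0,0],0]
    - [-1,[-0.1,0,0],0]
    - [-1,[-0.14,0,0],0]
    - [-1,[-0.18,0,0],0]
    - [-1,[-0.22,0,0],0]
    - [-1,[-0.26,0,0],0]
    - [-1,[-0.28,0,0],0]
    - [-1,[-0.295,0,0],0]
    - [-1,[-0.3,0,0],0]
    - [-1,[-0.3,0,0],0]

```text
t: 13.6
position: [0.5018, -0.0983, 0.2262]
ee_rot: [[-0.055, 0.998, 0.006], [0.998, 0.055, 0.001], [0.001, 0.006, -1.0]]
wrist_force: [20.8, 5.2, -2.3]
width: 0.0333
finger_force: 30.7
```

```bash
python3 - <<'E'
from h import *
st=state(); print(st['t'],st['position'],st['wrist_force'],st['width'],st['finger_force'])
s=snap('side','s5.png'); t=snap('top','t5.png')
a=s['frame'][165:265,255:375,::-1]; b=t['frame'][215:265,330:430,::-1]
o=np.zeros((600,800,3),np.uint8); o[:400,:480]=cv2.resize(a,(480,400),interpolation=cv2.INTER_CUBIC); o[400:600,:400]=cv2.resize(b,(400,200),interpolation=cv2.INTER_CUBIC)
c=snap('wrist','w5.png')['frame'][0:200,220:420,::-1]; o[400:600,500:700]=c
cv2.imwrite('pics/c5.png',o)
E
```

```text
13.6 [ 0.50180071 -0.09826597  0.22618061] [20.84477902  5.17463666 -2.34262736] 0.0332586298510538 30.746471285820007
```

View pics/c5.png

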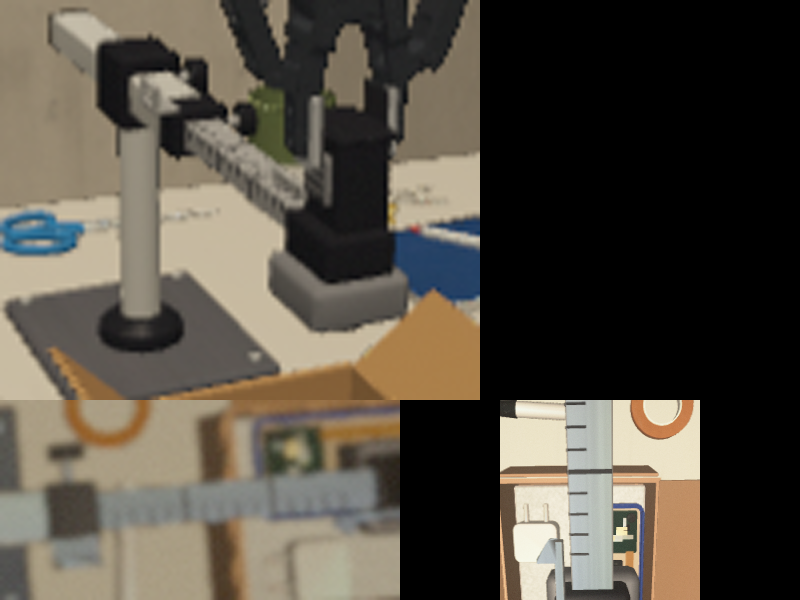

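The boom is out: the top crop shows long lines at about (271,490) and (183,500), with the collar's mouth edge at x≈100. There is a 20 N sideways load, so I relieve it and then measure the scale.

Call:
play_rows:
  motion:
    - [-1,[0,0.003,0],0]
    - [-1,[0,0.006,0],0]
    - [-1,[0,0.006,0],0]
    - [-1,[0,0.006,0],0]

```text
t: 14.15
position: [0.5017, -0.0976, 0.2261]
ee_rot: [[-0.055, 0.998, 0.0], [0.998, 0.055, 0.001], [0.001, 0.001, -1.0]]
wrist_force: [-1.6, 3.2, 8.8]
width: 0.0328
finger_force: 31.7
```

```bash
cat > m.py <<'E'
from h import *
st=state(); print(st['t'],st['position'],st['wrist_force'],st['width'],st['finger_force'])
S=[snap('top') for _ in range(8)]; t=S[0]; g=cv2.cvtColor(np.mean([x['frame'] for x in S],0).astype(np.float32),cv2.COLOR_RGB2GRAY)
# sample along boom axis top (z=.216?) 1 mm steps from mouth guess, averaged across bar
d=np.array([.068,-.9977,0]); n=np.array([.9977,.068,0])
st=np.arange(-.04,.125,.001)
prof=[]
for o in np.arange(-.006,.0061,.002):
    P=np.array([.486,.086,.214])+st[:,None]*d+o*n
    q=proj(t,P).astype(np.float32); prof.append(cv2.remap(g,q[:,:1],q[:,1:],cv2.INTER_CUBIC)[:,0])
prof=np.array(prof)
for i in range(0,len(st),1): print(round(st[i]*1000),np.round(prof[[0,3,6],i]).astype(int).tolist(),end=' ')
E
python3 m.py
```

```text
14.15 [ 0.50174246 -0.0975862   0.22610143] [-1.62118735  3.23032335  8.84746823] 0.032830056178225 31.672658175230026
-40 [155, 157, 158] -39 [155, 157, 157] -38 [156, 157, 157] -37 [156, 157, 158] -36 [156, 157, 158] -35 [156, 157, 158] -34 [155, 156, 156] -33 [154, 155, 152] -32 [148, 151, 147] -31 [142, 143, 136] -30 [129, 134, 124] -29 [113, 117, 108] -28 [97, 102, 91] -27 [79, 84, 79] -26 [69, 73, 68] -25 [62, 66, 65] -24 [62, 62, 62] -23 [64, 63, 62] -22 [65, 63, 63] -21 [65, 64, 63] -20 [66, 65, 64] -19 [66, 66, 64] -18 [66, 66, 64] -17 [66, 65, 64] -16 [66, 65, 65] -15 [67, 65, 65] -14 [67, 66, 66] -13 [67, 67, 66] -12 [67, 68, 66] -11 [68, 67, 67] -10 [69, 67, 67] -9 [70, 67, 68] -8 [69, 67, 68] -7 [68, 68, 68] -6 [68, 68, 68] -5 [69, 68, 68] -4 [69, 70, 68] -3 [70, 72, 71] -2 [75, 78, 76] -1 [82, 86, 86] 0 [93, 96, 95] 1 [104, 108, 108] 2 [115, 116, 118] 3 [124, 125, 126] 4 [129, 129, 131] 5 [132, 131, 132] 6 [132, 132, 134] 7 [130, 131, 134] 8 [126, 131, 134] 9 [123, 130, 134] 10 [122, 130, 133] 11 [123, 130, 134] 12 [126, 130, 134] 13 [130, 131, 134] 14 [132, 131, 134] 1
[... 1413 characters left out ...]
 132, 137] 90 [124, 132, 137] 91 [124, 133, 137] 92 [127, 133, 137] 93 [132, 133, 136] 94 [135, 133, 135] 95 [136, 131, 133] 96 [134, 128, 129] 97 [129, 123, 125] 98 [124, 117, 119] 99 [119, 113, 115] 100 [117, 113, 115] 101 [119, 116, 117] 102 [124, 120, 123] 103 [130, 126, 127] 104 [133, 131, 132] 105 [133, 133, 135] 106 [132, 134, 137] 107 [128, 133, 137] 108 [125, 132, 137] 109 [124, 132, 136] 110 [124, 132, 136] 111 [126, 133, 136] 112 [130, 133, 136] 113 [133, 134, 136] 114 [135, 134, 136] 115 [136, 134, 135] 116 [135, 134, 135] 117 [133, 133, 135] 118 [130, 132, 135] 119 [127, 131, 135] 120 [125, 130, 135] 121 [124, 131, 135] 122 [127, 132, 135] 123 [131, 132, 135] 124 [133, 132, 135]
```

The scale lines fall at 10, 20, 30, 40, 50 and 100 mm from the mouth, so the 150 mm mark is within about 0.5 mm of it, and the arm's own travel agrees. I'll settle and hand in.

Call:
play_rows:
  motion:
    - [-1,[0,0,0],0]
    - [-1,[0,0,0],0]
    - [-1,[0,0,0],0]
    - [-1,[0,0,0],0]
    - [-1,[0,0,0],0]

```text
t: 15.05
position: [0.5017, -0.0976, 0.2261]
ee_rot: [[-0.055, 0.998, 0.0], [0.998, 0.055, 0.001], [0.001, 0.001, -1.0]]
wrist_force: [-2.4, 3.2, 8.5]
width: 0.0332
finger_force: 31.7
```

```bash
python3 m.py | head -1; python3 -c "
from cell import job_done
print(job_done())"
```

```text
15.05 [ 0.50171546 -0.09757162  0.22608414] [-2.3934948   3.20167729  8.54685365] 0.03320127750834344 31.662291884422302
the job is handed in; nothing more can be done
None
```

I folded both flaps back (near about 2.3 rad, far about 2.6 rad), drew the boom out and am holding it still with its 150 mm mark within about 0.5 mm of the collar mouth; the job was handed in at about 15 s (limit 53 s), and no verdict came back.

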